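# Load the spice caddy and balance it on its ridge

## Robot

A 6-joint arm with a two-finger parallel gripper is mounted at the origin on the work surface. World frame = base frame: x ahead of the robot, y to its left, z up, the work surface at z = 0. Lengths are in m, angles in rad, forces in N, time in s.
With the tool pointing down it reaches from about 0.3 to 0.775 m from the base axis. Payload 14.6 kg.
Tool frame: the origin (TCP) lies at the very end of the fingers, on their centre line; the grasp point (between the pads) lies 19 mm behind it; z points along the fingers, y is the line along which they close (so a half turn about z gives the same grasp; the last joint's range is limited). The gripper opens to 94 mm and grips with 3 to 60 N. Pads are 16 mm wide; open, the fingers measure 119 mm over their backs; the gripper's body (75 mm by 177 mm) begins 78 mm behind the grasp point.
Start: joints at [-1.323, 0.3, 1.521, -0, 1.321, -0.067], TCP at [0.17, -0.523, 0.205] pointing down, gripper open.
Joint ranges: [-3.03, 3.03], [-0.79, 2.21], [0.23, 2.52], [-1.04, 4.18], [0, 3.07], [-2.55, 2.55]. Speed limits (rad/s): [2.22, 2.22, 2.57, 3.14, 3.14, 3.14].

## Interface

Orientations are given as [roll, pitch, yaw] about the fixed x, y, z axes, in that order (R = Rz(yaw) Ry(pitch) Rx(roll)).
In Python, from station import ctrl gives the robot as it stands.
- The arm moves only by the shell command python3 -m pendant 'ROWS' [OPENING] [FORCE]. ROWS is JSON, a list of rows, each a list of 2 entries, a list of its own where there are three numbers: the shift along the world's x, y, z in cm, then the turn about the world's z in rad. A call has 1 to 20 rows; each row shifts and turns the commanded pose from where the row before left it; what a row does not reach is not made up. A row lasts 1/12 s, in which the tool goes at most 41.7 mm and 7.16 degrees, less where a joint would pass 70% of its speed; a pose out of reach is approached as far as the arm can. A call is refused whole if a number of a shift passes 4.17 or a number of a turn 0.125, either way. A call with a gripper value outside its range is refused whole. OPENING is the opening, from 0 (shut) to 1 (fully open), set as the call begins (- or left out, the last holds). The fingers move at their own pace and stop on an object; FORCE is the grip in N (left out, the last holds). Time passes only in rows, so rows that do not move let the fingers close. It gives the time, the measured TCP pose, the force, the opening and the grip force at its end, in the units of the state.
- ctrl.get_obs(): the state, without advancing time (a new reading comes with each control period).
- ctrl.camera(name): name is "side" or "top"; returns a dict with "color" (420x560x3 uint8, red, green, blue), "intrinsics" (3x3 intrinsics, pixels), "k1" (the pictures are not rectified: a ray, as slopes to the right and down, at radius r is drawn at 1 + k1 r^2 times it, then the intrinsics apply), "camera_from_world" (4x4, takes a point from world to camera coordinates). Camera axes: x right, y down, z forward; pixel columns grow to the right and rows downward; lengths in m; the calibration is good to about 2 mm. A picture is of the moment at which its call begins. There is no depth.
- ctrl.hand_in(): hands the job in; it is judged then, once.
The state is a dict: "time_s": time; "qpos": joint angles; "joint_vel": joint speeds; "tau": joint torques, N m; "ee_pos": TCP position; "eef_rot": TCP orientation; "force": force on the tool from outside, world axes, zero at the start; "moment": the same for the moment, N m; "grip_width": finger opening in m; "grip_force": force on a finger pad.
Only numpy, scipy, OpenCV 4.12 (cv2) and the standard library are available. Lean on these libraries where they do the work, as an engineer would, in place of code of your own. Each camera call takes 0.05 s, during which the arm holds its last target. There are 200 camera calls.

## Task

Set every spice jar on the counter upright into a pocket of its own in the long oak caddy. Then lift the loaded caddy onto the narrow brass-topped ridge, squarely across it and about midway along the ridge line, and find its balance point, so that it stays level on the ridge alone when you let go. Never tip the caddy steeply, and leave the plant, the twine stand and the glass canister where they are.

Things in the scene. Friction and masses are not known exactly. Their poses are not given: they have to be found in the camera images.
- caddy: Loose long oak spice caddy, about 0.46 kg, 458 mm long (x), 74 wide (y), z up. Origin: centre of its flat underside, below the handle. Walls 4 mm thick, tops 26 mm above the underside. Five pockets at x = -190, -120, -50, 50, 120 mm. Off balance on the ridge it tips 0.15 to 0.3 rad till an end rests on the counter; jars stay in.
- handle (a point): Middle of the top edge of the caddy's upright dark wooden handle slab: 18 mm thick along caddy x, 50 mm wide along y, from 26 to 87 mm above the underside, at caddy x = 0. Grip it from above across the 18 mm, fingertips above the lids of the loaded jars (48 mm above the underside).
- block (a point): Centre of the top of the solid marble block fixed in the caddy's +x end, x = 157 to 229 mm, top 40 mm above the underside. It makes the empty caddy heavy at this end; with jars that weigh differently the balance point is not known beforehand and has to be felt or tried.
- pocket0 (a point): Centre of the floor of a square open pocket, 66 mm inside, at caddy x = -190 mm; the floor is 8 mm above the caddy's underside, 18 mm below the wall tops.
- pocket1 (a point): Centre of the floor of a square open pocket, 66 mm inside, at caddy x = -120 mm; the floor is 8 mm above the caddy's underside, 18 mm below the wall tops.
- pocket2 (a point): Centre of the floor of a square open pocket, 66 mm inside, at caddy x = -50 mm; the floor is 8 mm above the caddy's underside, 18 mm below the wall tops.
- pocket3 (a point): Centre of the floor of a square open pocket, 66 mm inside, at caddy x = 50 mm; the floor is 8 mm above the caddy's underside, 18 mm below the wall tops.
- pocket4 (a point): Centre of the floor of a square open pocket, 66 mm inside, at caddy x = 120 mm; the floor is 8 mm above the caddy's underside, 18 mm below the wall tops.
- ridge: Fixed dark wooden fulcrum with a brass top. Origin: centre of its underside on the counter. The flat ridge top is 46 mm above the counter, only 20 mm wide (along its x axis) and 100 mm long (along its y axis, the ridge line). Its foot is 100 x 100 mm, 10 mm thick. The caddy is to lie across it, caddy x axis along the ridge's x axis (either way round).
- ridge_top (a point): Centre of the ridge's flat top.
- jar0: Loose squat round spice jar, brick red with a steel screw lid, 58 mm diameter, 40 mm tall, 40 to 100 g (not equally full, cannot be seen). Origin: centre of its underside, z up. Stands upright on the counter at the start; absent in some starts.
- jar1: Loose squat round spice jar, yellow with a steel screw lid, 58 mm diameter, 40 mm tall, 40 to 100 g (not equally full, cannot be seen). Origin: centre of its underside, z up. Stands upright on the counter at the start; absent in some starts.
- jar2: Loose squat round spice jar, brown with a steel screw lid, 58 mm diameter, 40 mm tall, 40 to 100 g (not equally full, cannot be seen). Origin: centre of its underside, z up. Stands upright on the counter at the start; absent in some starts.
- jar3: Loose squat round spice jar, dark olive-brown with a steel screw lid, 58 mm diameter, 40 mm tall, 40 to 100 g (not equally full, cannot be seen). Origin: centre of its underside, z up. Stands upright on the counter at the start; absent in some starts.
- jar4: Loose squat round spice jar, orange with a steel screw lid, 58 mm diameter, 40 mm tall, 40 to 100 g (not equally full, cannot be seen). Origin: centre of its underside, z up. Stands upright on the counter at the start; absent in some starts.
- pot: Bystander: terracotta pot, 130 mm across and 110 mm tall, with an aloe reaching 250 mm; origin centre of its underside.
- twine: Bystander: twine ball on a wooden stand, 84 mm across, 115 mm tall; origin centre of its underside.
- canister: Bystander: square glass canister with steel lid, 100 x 100 x 172 mm; origin centre of its underside.
Mind the look-alikes: they are no part of the job. Leave any blue or turquoise look-alike of the jar2 alone.

How it is judged:
By the outcome, as a careful person would: the job done as asked, in the order asked, and still so for the second after the job is handed in, with the robot touching nothing.
Of jar0, jar1, jar2, jar3, jar4 only 3 to 5 are there at a start; the rules pass over those that are not, and their reading is None.
At some moment in a run one of jar0, jar1, jar2, jar3, jar4, caddy may be knocked a few centimetres aside while the robot is not near it.
It also fails if it takes over 210 s, if anything falls off the work surface, if the arm or the gripper's body presses on something with over 40 N, if the wrist force passes 120 N, or if a joint passes its speed limit or range.

## Working session

There is one attempt and no reset: what is moved stays moved. The work goes in short steps, Python scripts to look and compute and a shell command to move; the robot and the scene stay as the last step left them, time stands still between calls to the robot, and variables do not carry over. Pictures are saved under pics/ and viewed, at most 14 in all, crops included, and the job is handed in when it is done.

```bash
ls; mkdir -p pics; cat > h.py <<'E'
import numpy as np,cv2
from station import ctrl
def snap(n,f=None):
    c=ctrl.camera(n)
    if f: cv2.imwrite('pics/'+f,c['color'][:,:,::-1])
    return c
def ray(c,u,v):
    K=np.array(c['intrinsics']);T=np.array(c['camera_from_world']);k=c['k1']
    d=np.array([(u-K[0,2])/K[0,0],(v-K[1,2])/K[1,1]]);s=d.copy()
    for _ in range(30): s=d/(1+k*(s@s))
    R=T[:3,:3];return -R.T@T[:3,3],R.T@np.array([s[0],s[1],1])
def onz(c,u,v,z):
    o,d=ray(c,u,v);return o+d*(z-o[2])/d[2]
def proj(c,p):
    K=np.array(c['intrinsics']);T=np.array(c['camera_from_world'])
    q=T[:3,:3]@np.array(p)+T[:3,3];s=q[:2]/q[2];s=s*(1+c['k1']*(s@s))
    return np.array([K[0,0]*s[0]+K[0,2],K[1,1]*s[1]+K[1,2]])
E
python3 - <<'E'
from h import *
for n in('top','side'):
    c=snap(n,n+'0.png');print(n,c['k1'],ray(c,280,210))
o=ctrl.get_obs();print({k:np.round(v,3) for k,v in o.items()})
E
```

```text
pics
top -0.06752528099067788 (array([0.29692414, 0.02383802, 1.61076782]), array([ 0.18262687, -0.01111004, -0.98312057]))
side 0.07090982300082967 (array([ 0.33230993, -1.4297885 ,  1.13061658]), array([ 0.13973394,  0.8012064 , -0.58190158]))
{'time_s': np.float64(0.1), 'qpos': array([-1.323,  0.3  ,  1.521,  0.   ,  1.321, -0.067]), 'joint_vel': array([ 0.002, -0.002, -0.003, -0.001, -0.   ,  0.001]), 'tau': array([ 2.0000e-03, -5.3264e+01, -3.5328e+01,  7.1000e-02,  2.3000e-02,
       -0.0000e+00]), 'ee_pos': array([ 0.17 , -0.523,  0.205]), 'eef_rot': array([-3.141, -0.   ,  0.315]), 'force': array([ 0.731, -0.528, -0.142]), 'moment': array([-0.048, -0.015, -0.033]), 'grip_force': np.float64(0.0), 'grip_width': np.float64(0.094)}
```

View pics/top0.png

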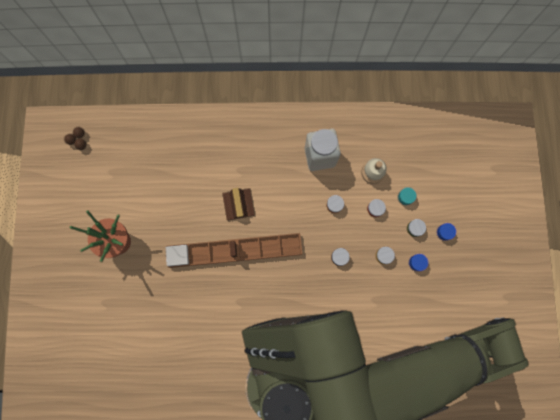

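View pics/side0.png

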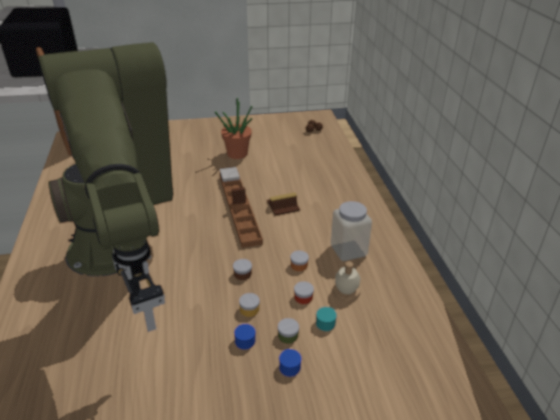

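The top view shows five steel-lidded jars at (336,204), (377,208), (418,228), (341,257) and (386,256), with blue and teal look-alikes near them. The caddy runs from its white block at (177,255) to (301,245), the ridge is at (238,204), the canister at (323,148) and the twine at (375,170). The side view agrees, and shows the jar colours.

```bash
cat > meas.py <<'E'
from h import *
def lids(c,roi=(160,250,310,480)):
    hsv=cv2.cvtColor(c['color'],cv2.COLOR_RGB2HSV)
    m=((hsv[...,1]<60)&(hsv[...,2]>110)).astype('uint8')
    m=cv2.morphologyEx(m,cv2.MORPH_OPEN,np.ones((3,3)))
    n,l,s,ce=cv2.connectedComponentsWithStats(m)
    return [(ce[i],s[i]) for i in range(1,n)],hsv
E
python3 - <<'E'
from meas import *
c=snap('top')
L,hsv=lids(c)
for ce,s in L:
    if 60<s[4]<900 and 130<ce[1]<300: print(ce.round(1),s,onz(c,*ce,.04).round(4))
b=c['color'][232:275,160:308].astype(int)
cv2.imwrite('pics/crop.png',cv2.resize(c['color'][180:280,155:315,::-1],None,fx=5,fy=5,interpolation=cv2.INTER_CUBIC))
E
```

```text
[322.5 142.9] [305 129  35  30 801] [ 0.827  -0.1466  0.04  ]
[373.5 168.5] [365 159  21  18 227] [ 0.7319 -0.3223  0.04  ]
[335.2 203. ] [327 195  17  17 238] [ 0.611  -0.1835  0.04  ]
[376.9 207. ] [368 199  18  17 238] [ 0.595  -0.3267  0.04  ]
[417.2 226.9] [409 219  17  17 239] [ 0.5242 -0.4624  0.04  ]
[176.4 255. ] [166 245  22  21 429] [0.4391 0.3566 0.04  ]
[385.6 254.9] [377 247  18  17 251] [ 0.4305 -0.3481  0.04  ]
[340.4 256.1] [332 248  18  17 252] [ 0.4286 -0.195   0.04  ]
```

View pics/crop.png

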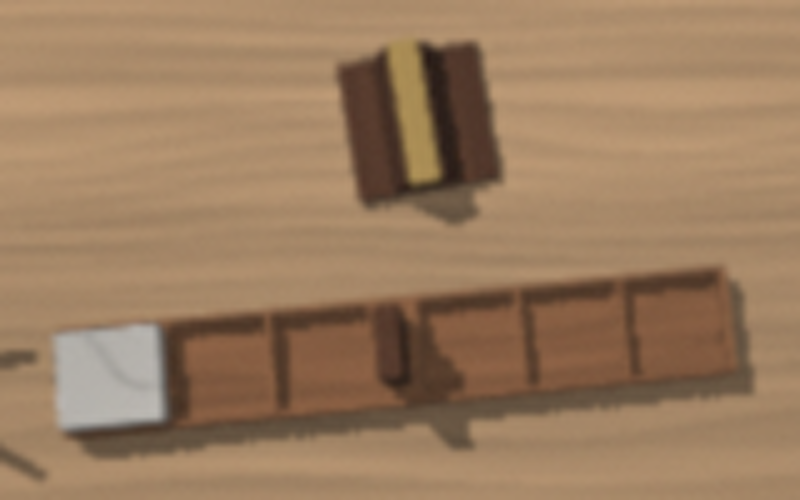

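The crop shows the caddy's far end corners at crop pixels (722,268) and (738,372), the block corners around (55..167, 322..432), and the brass strip from (402,41) to (426,184).

```bash
python3 - <<'E'
from h import *
c=snap('top')
f=lambda u,v,z:onz(c,155+(u+.5)/5-.5,180+(v+.5)/5-.5,z)
b=np.mean([f(*p,.04) for p in[(55,333),(160,322),(167,422),(62,432)]],0)
e=np.mean([f(*p,.026) for p in[(722,268),(738,372)]],0)
d=(b-e)[:2];L=np.hypot(*d);d/=L;print('block',b,'end',e,'L',L,'(exp .422) dir',d,'yaw',np.arctan2(d[1],d[0]))
o=(b[:2]-.193*d+e[:2]+.229*d)/2;print('origin',o)
for i,x in enumerate([-.19,-.12,-.05,.05,.12]):print('pocket',i,(o+d*x).round(4))
h=f(392,346,.087);print('handle',h)
a1=f(402,41,.046);a2=f(426,184,.046);print('ridge',(a1+a2)/2,'line',a1-a2,np.hypot(*(a1-a2)[:2]),'x-axis yaw', np.arctan2((a1-a2)[1],(a1-a2)[0])+np.pi/2)
s=snap('side')
for p in [(.611,-.1835),(.595,-.3267),(.5242,-.4624),(.4305,-.3481),(.4286,-.195)]:
    u=proj(s,[*p,.012]).astype(int);print(p,u,s['color'][u[1]+5:u[1]+9,u[0]-3:u[0]+4].mean((0,1)).round())
E
```

```text
block [0.43898345 0.35515053 0.04      ] end [ 0.47433403 -0.06254908  0.026     ] L 0.41919282198498153 (exp .422) dir [-0.08433012  0.99643787] yaw 1.6552267217908891
origin [0.4551408  0.16423661]
pocket 0 [ 0.4712 -0.0251]
pocket 1 [0.4653 0.0447]
pocket 2 [0.4594 0.1144]
pocket 3 [0.4509 0.2141]
pocket 4 [0.445  0.2838]
handle [0.45306388 0.16174659 0.087     ]
ridge [0.61705862 0.15117863 0.046     ] line [0.0997894  0.01670238 0.        ] 0.10117754049742361 x-axis yaw 1.7366353585366936
(0.611, -0.1835) [298 262] [95. 58. 34.]
(0.595, -0.3267) [302 294] [91. 35. 25.]
(0.5242, -0.4624) [287 332] [54. 60. 38.]
(0.4305, -0.3481) [248 306] [107.  84.  41.]
(0.4286, -0.195) [242 271] [58. 38. 27.]
```

```bash
python3 -m pendant '[[[2.37,1.59,0],0.122],[[2.37,1.59,0],0.122],[[2.37,1.59,0],0.122],[[2.37,1.59,0],0.122],[[2.37,1.59,0],0.122],[[2.37,1.59,-1],0.122],[[2.37,1.59,-1],0.122],[[2.37,1.59,-2],0.122],[[2.37,1.59,-2],0.122],[[2.37,1.59,-2],0.122],[[2.37,1.59,-2],0.122],[[0,0,0],0],[[0,0,0],0],[[0,0,0],0]]' 1 20
```

```text
time_s: 1.42
ee_pos: [0.4308, -0.3485, 0.1059]
eef_rot: [3.141, 0.0, 1.655]
force: [0.3, -0.3, 0.8]
grip_width: 0.094
grip_force: 0.0
```

```bash
python3 -m pendant '[[[0,0,-2.5],0],[[0,0,-2.5],0],[[0,0,-2],0],[[0,0,-1.4],0],[[0,0,0],0],[[0,0,0],0]]' ; python3 -m pendant '[[[0,0,0],0],[[0,0,0],0],[[0,0,0],0],[[0,0,0],0],[[0,0,0],0],[[0,0,0],0],[[0,0,0],0],[[0,0,0],0]]' 0 20
```

```text
time_s: 1.92
ee_pos: [0.4305, -0.349, 0.0222]
eef_rot: [3.141, 0.0, 1.654]
force: [-0.1, 1.0, -0.0]
grip_width: 0.0943
grip_force: 0.0
time_s: 2.58
ee_pos: [0.4311, -0.3481, 0.0217]
eef_rot: [3.141, 0.0, 1.657]
force: [-0.9, 0.6, 3.6]
grip_width: 0.058
grip_force: 20.0
```

```bash
python3 -m pendant '[[[0,0,2],0],[[0,0,3],0],[[0,0,4],0],[[0,2,0.5],0],[[0.1,3.8,0],0],[[0.1,3.8,0],0],[[0.1,3.8,0],0],[[0.1,3.8,0],0],[[0.1,3.8,0],0],[[0.1,3.8,0],0],[[0.1,3.8,0],0],[[0.1,3.8,0],0],[[0.1,3.8,0],0],[[0.1,3.8,0],0],[[0.1,3.8,0],0],[[0.1,3.8,0],0],[[0.1,3.8,0],0],[[0.1,3.8,0],0],[[0,3.8,0],0],[[0,3.8,0],0]]'; python3 -m pendant '[[[0,0.5,0],0],[[0,0,0],0],[[0,0,0],0]]'; python3 - <<'E'
from h import *
c=snap('top','t1.png');cv2.imwrite('pics/crop1.png',cv2.resize(c['color'][180:300,130:315,::-1],None,fx=4,fy=4,interpolation=cv2.INTER_CUBIC))
E
```

```text
time_s: 4.25
ee_pos: [0.4445, 0.2819, 0.1164]
eef_rot: [-3.142, -0.0, 1.657]
force: [2.1, -0.3, -0.8]
grip_width: 0.0577
grip_force: 20.0
time_s: 4.5
ee_pos: [0.4447, 0.2845, 0.1161]
eef_rot: [-3.141, 0.0, 1.657]
force: [-1.0, -0.6, -1.4]
grip_width: 0.0573
grip_force: 20.0
```

View pics/crop1.png

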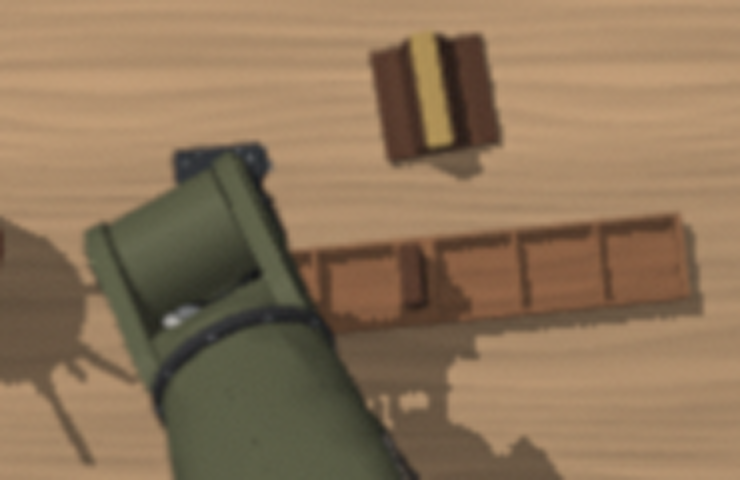

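The arm covers pocket 4; the caddy hasn't moved (handle at crop pixel 413,275).

```bash
python3 -m pendant '[[[0,0,-2.5],0],[[0,0,-2.5],0],[[0,0,-1.5],0],[[0,0,-0.5],0],[[0,0,-0.5],0],[[0,0,-0.5],0],[[0,0,0],0],[[0,0,0],0]]' ; python3 -m pendant '[[[0,0,-0.3],0],[[0,0,-0.2],0],[[0,0,0],0],[[0,0,0],0],[[0,0,0],0]]'
```

```text
time_s: 5.22
ee_pos: [0.4453, 0.2849, 0.0371]
eef_rot: [3.141, -0.0, 1.657]
force: [1.6, 0.4, 0.2]
grip_width: 0.0574
grip_force: 20.0
time_s: 5.63
ee_pos: [0.445, 0.285, 0.0315]
eef_rot: [3.141, -0.0, 1.657]
force: [0.1, 1.0, -0.9]
grip_width: 0.0576
grip_force: 20.0
```

```bash
python3 -m pendant '[[[0,0,-0.15],0],[[0,0,0],0]]'; python3 -m pendant '[[[0,0,0],0],[[0,0,0],0],[[0,0,0],0],[[0,0,0],0],[[0,0,2],0],[[0,0,3],0],[[0,0,3],0],[[0,-2,0],0],[[0,-4,0],0],[[0,-4,0],0],[[-0.2,-4,0],0],[[-0.2,-4,0],0],[[-0.2,-4,0],0],[[-0.2,-4,0],0],[[-0.2,-4,0],0],[[-0.2,-4,0],0],[[-0.2,-4,0],0],[[-0.2,-4,0],0]]' 1; python3 - <<'E'
from meas import *
c=snap('top','t2.png')
L,hsv=lids(c)
for ce,s in L:
    if 60<s[4]<900 and 130<ce[1]<300: print(ce.round(1),s[4],onz(c,*ce,.04).round(4),onz(c,*ce,.048).round(4))
E
```

```text
time_s: 5.8
ee_pos: [0.4449, 0.2849, 0.0298]
eef_rot: [-3.141, 0.0, 1.657]
force: [-0.2, -0.5, -1.4]
grip_width: 0.0576
grip_force: 20.0
time_s: 7.3
ee_pos: [0.4285, -0.137, 0.1102]
eef_rot: [3.141, 0.0, 1.657]
force: [0.3, 0.3, -0.2]
grip_width: 0.0941
grip_force: 0.0
[322.4 143.1] 817 [ 0.8262 -0.1464  0.04  ] [ 0.8235 -0.1455  0.048 ]
[373.7 168.7] 232 [ 0.7313 -0.3228  0.04  ] [ 0.7291 -0.3211  0.048 ]
[335.2 203. ] 237 [ 0.6109 -0.1836  0.04  ] [ 0.6093 -0.1826  0.048 ]
[376.9 207. ] 238 [ 0.595  -0.3267  0.04  ] [ 0.5935 -0.3249  0.048 ]
[417.2 227. ] 241 [ 0.524  -0.4623  0.04  ] [ 0.5229 -0.4598  0.048 ]
[176.4 255. ] 430 [0.439  0.3566 0.04  ] [0.4383 0.3549 0.048 ]
[197.5 252.4] 254 [0.4472 0.2856 0.04  ] [0.4465 0.2843 0.048 ]
```

View pics/t2.png

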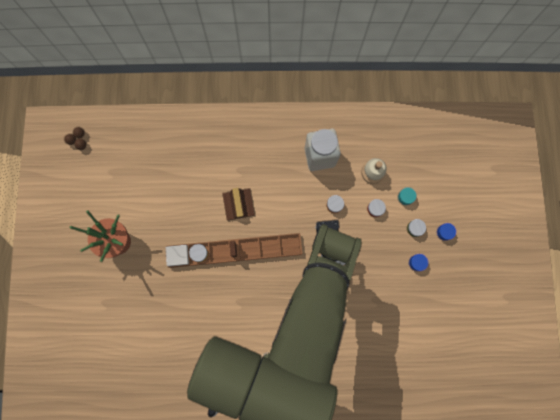

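The yellow jar sits in its pocket at (197,252). The caddy and the other visible jars haven't moved.

```bash
python3 -m pendant '[[[0,-3,0],0],[[0,-2.8,0],0],[[0,0,-2.5],0],[[0,0,-2.5],0],[[0,0,-2],0],[[0,0,-1.85],0],[[0,0,0],0],[[0,0,0],0]]' ; python3 -m pendant '[[[0,0,0],0],[[0,0,0],0],[[0,0,0],0],[[0,0,0],0],[[0,0,0],0],[[0,0,0],0]]' 0 20
```

```text
time_s: 8.02
ee_pos: [0.4288, -0.1929, 0.0214]
eef_rot: [-3.14, -0.001, 1.657]
force: [-0.0, -0.1, 0.0]
grip_width: 0.0939
grip_force: 0.0
time_s: 8.52
ee_pos: [0.429, -0.1931, 0.0217]
eef_rot: [3.141, 0.0, 1.657]
force: [1.9, 0.1, 3.7]
grip_width: 0.0576
grip_force: 19.9
```

```bash
python3 -m pendant '[[[0,0,2],0],[[0,0,3.5],0],[[0,0,4],0],[[0,2,0],0],[[0.2,4,0],0],[[0.2,4,0],0],[[0.2,4,0],0],[[0.2,4,0],0],[[0.2,4,0],0],[[0.2,4,0],0],[[0.2,4,0],0],[[0.2,4,0],0],[[0.2,4,0],0],[[0.4,2.9,0],0],[[0,0,0],0],[[0,0,-2.5],0],[[0,0,-2.5],0],[[0,0,-2],0],[[0,0,0],0],[[0,0,0],0]]'; python3 -m pendant '[[[0,0,-0.7],0],[[0,0,-0.5],0],[[0,0,-0.3],0],[[0,0,0],0],[[0,0,0],0]]'
```

```text
time_s: 10.18
ee_pos: [0.4507, 0.2155, 0.0463]
eef_rot: [-3.14, 0.001, 1.657]
force: [0.4, -0.2, -0.7]
grip_width: 0.058
grip_force: 20.0
time_s: 10.6
ee_pos: [0.4511, 0.216, 0.0317]
eef_rot: [3.141, -0.0, 1.657]
force: [0.2, -0.0, -1.6]
grip_width: 0.0577
grip_force: 20.0
```

```bash
python3 -m pendant '[[[0,0,-0.15],0],[[0,0,0],0]]'; python3 -m pendant '[[[0,0,0],0],[[0,0,0],0],[[0,0,0],0],[[0,0,2],0],[[0,0,3],0],[[0,0,3],0],[[1,-2,0],0],[[1.5,-3.8,0],0],[[1.5,-3.8,0],0],[[1.5,-3.8,0],0],[[1.5,-3.8,0],0],[[1.5,-3.8,0],0],[[1.5,-3.8,0],0],[[1.5,-3.8,0],0],[[1.5,-3.8,0],0],[[1.5,-3.8,0],0],[[1.5,-3.8,0],0]]' 1; python3 - <<'E'
from meas import *
c=snap('top','t3.png')
L,hsv=lids(c)
for ce,s in L:
    if 60<s[4]<900 and 130<ce[1]<300: print(ce.round(1),s[4],onz(c,*ce,.04).round(4),onz(c,*ce,.048).round(4))
E
```

```text
time_s: 10.77
ee_pos: [0.4511, 0.2159, 0.03]
eef_rot: [3.141, -0.0, 1.657]
force: [-0.3, -0.2, -1.9]
grip_width: 0.0577
grip_force: 20.0
time_s: 12.18
ee_pos: [0.6113, -0.1861, 0.11]
eef_rot: [3.142, 0.0, 1.657]
force: [0.9, 0.4, -0.0]
grip_width: 0.0937
grip_force: 0.0
[322.2 143.9] 875 [ 0.8233 -0.1455  0.04  ] [ 0.8206 -0.1446  0.048 ]
[375.6 167.7] 178 [ 0.735  -0.3296  0.04  ] [ 0.7327 -0.3278  0.048 ]
[377.4 207. ] 221 [ 0.5953 -0.3287  0.04  ] [ 0.5938 -0.3269  0.048 ]
[417.2 227. ] 241 [ 0.524  -0.4623  0.04  ] [ 0.5229 -0.4598  0.048 ]
[218.4 250.2] 256 [0.4537 0.2152 0.04  ] [0.4529 0.2142 0.048 ]
[176.4 255. ] 436 [0.4391 0.3563 0.04  ] [0.4384 0.3546 0.048 ]
[197.6 252.3] 260 [0.4473 0.2851 0.04  ] [0.4465 0.2838 0.048 ]
```

Jar 2 is in pocket 3. Next I'll pick up the orange jar.

```bash
python3 -m pendant '[[[0,0.25,-2.5],0],[[0,0,-2.5],0],[[0,0,-2],0],[[0,0,-1.85],0],[[0,0,0],0],[[0,0,0],0]]' ; python3 -m pendant '[[[0,0,0],0],[[0,0,0],0],[[0,0,0],0],[[0,0,0],0],[[0,0,0],0],[[0,0,0],0]]' 0 20
```

```text
time_s: 12.73
ee_pos: [0.6107, -0.1814, 0.0212]
eef_rot: [-3.14, -0.001, 1.657]
force: [-0.3, 0.0, -0.5]
grip_width: 0.0943
grip_force: 0.0
time_s: 13.23
ee_pos: [0.6111, -0.1816, 0.0218]
eef_rot: [3.141, 0.0, 1.657]
force: [1.6, 0.1, 4.0]
grip_width: 0.058
grip_force: 20.0
```

```bash
python3 -m pendant '[[[0,0,2],0],[[0,0,3.5],0],[[0,0,4],0],[[-1,2,0],0],[[-1.9,3.5,0],0],[[-1.9,3.5,0],0],[[-1.9,3.5,0],0],[[-1.9,3.5,0],0],[[-1.9,3.5,0],0],[[-1.9,3.5,0],0],[[-1.9,3.5,0],0],[[-0.9,3.3,0],0],[[0,0,0],0],[[0,0,0],0],[[0,0,-2.5],0],[[0,0,-2.5],0],[[0,0,-2],0],[[0,0,0],0],[[0,0,0],0]]'; python3 -m pendant '[[[0,0,-0.7],0],[[0,0,-0.5],0],[[0,0,-0.3],0],[[0,0,0],0],[[0,0,0],0]]'
```

```text
time_s: 14.82
ee_pos: [0.459, 0.1155, 0.0463]
eef_rot: [-3.14, 0.0, 1.656]
force: [0.1, -0.1, -0.3]
grip_width: 0.0575
grip_force: 20.0
time_s: 15.23
ee_pos: [0.4591, 0.1164, 0.0316]
eef_rot: [3.141, -0.0, 1.657]
force: [0.1, 0.6, -0.7]
grip_width: 0.0577
grip_force: 20.0
```

```bash
python3 -m pendant '[[[0,0,-0.15],0],[[0,0,0],0]]'; python3 -m pendant '[[[0,0,0],0],[[0,0,0],0],[[0,0,0],0],[[0,0,2],0],[[0,0,3],0],[[0,0,3],0],[[0.1,-2.3,0.5],0],[[1.1,-3.8,0],0],[[1.2,-3.8,0],0],[[1.2,-3.8,0],0],[[1.2,-3.8,0],0],[[1.2,-3.8,0],0],[[1.2,-3.8,0],0],[[1.2,-3.8,0],0],[[1.3,-3.8,0],0],[[1.3,-3.8,0],0],[[1.3,-3.8,0],0],[[1.3,-4,0],0],[[0,0,0],0],[[0,0,0],0]]' 1; python3 - <<'E'
from meas import *
c=snap('top','t4.png')
L,hsv=lids(c)
for ce,s in L:
    if 60<s[4]<900 and 130<ce[1]<300: print(ce.round(1),s[4],onz(c,*ce,.04).round(4),onz(c,*ce,.048).round(4))
E
```

```text
time_s: 15.4
ee_pos: [0.459, 0.1164, 0.03]
eef_rot: [3.141, 0.0, 1.657]
force: [-0.5, 0.0, -0.5]
grip_width: 0.0578
grip_force: 20.0
time_s: 17.07
ee_pos: [0.5945, -0.3277, 0.1137]
eef_rot: [-3.141, -0.001, 1.655]
force: [-1.5, 0.1, -0.3]
grip_width: 0.094
grip_force: 0.0
[370.9 168.2] 172 [ 0.7331 -0.313   0.04  ] [ 0.7308 -0.3113  0.048 ]
[417.9 226.6] 211 [ 0.5251 -0.4648  0.04  ] [ 0.5239 -0.4623  0.048 ]
[248.6 245. ] 254 [0.4702 0.1136 0.04  ] [0.4694 0.1131 0.048 ]
[218.6 247. ] 252 [0.4647 0.2147 0.04  ] [0.4638 0.2137 0.048 ]
[176.5 250.9] 438 [0.453  0.3564 0.04  ] [0.4522 0.3547 0.048 ]
[197.7 248.5] 260 [0.4603 0.285  0.04  ] [0.4594 0.2837 0.048 ]
```

The caddy has moved about 1 cm in +x, with the jars still in it. I'll grasp the red jar and measure the caddy again.

```bash
python3 -m pendant '[[[0.05,0.05,-2.5],0],[[0,0,-2.5],0],[[0,0,-2.25],0],[[0,0,-1.85],0],[[0,0,0],0],[[0,0,0],0]]' ; python3 -m pendant '[[[0,0,0],0],[[0,0,0],0],[[0,0,0],0],[[0,0,0],0],[[0,0,0],0],[[0,0,0],0]]' 0 20
python3 - <<'E'
from h import *
c=snap('top','t5.png');cv2.imwrite('pics/crop5.png',cv2.resize(c['color'][180:280,155:315,::-1],None,fx=5,fy=5,interpolation=cv2.INTER_CUBIC))
E
```

```text
time_s: 17.62
ee_pos: [0.5953, -0.3244, 0.0241]
eef_rot: [-3.141, -0.001, 1.658]
force: [-0.2, 0.5, 1.0]
grip_width: 0.0939
grip_force: 0.0
time_s: 18.12
ee_pos: [0.5954, -0.3258, 0.0242]
eef_rot: [3.141, 0.0, 1.657]
force: [1.1, -0.2, 3.8]
grip_width: 0.0574
grip_force: 19.7
```

View pics/crop5.png

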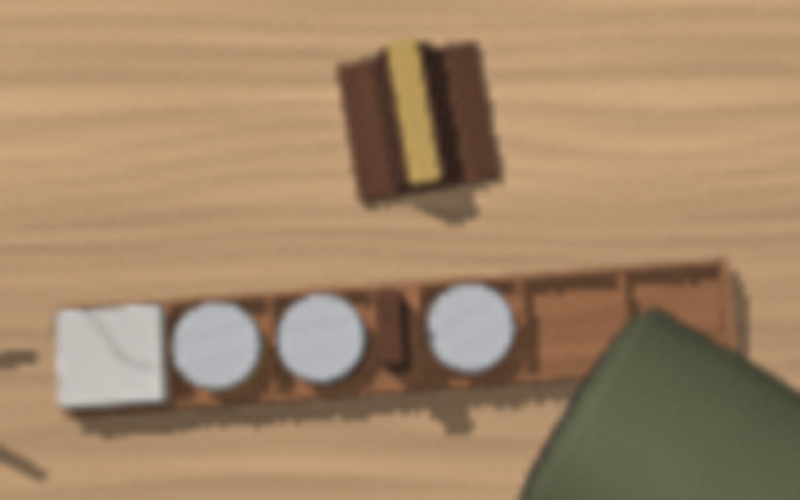

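The crop shows the caddy's new pose: block corner at (55,311), far corner at (724,260). That is a shift of about +10 mm in x at the origin and a turn of -0.02 rad. All three jars are in their pockets.

```bash
python3 -m pendant '[[[0,0,2],0],[[0,0,3.5],0],[[0,0,4],0],[[-0.8,2,0],-0.02],[[-1.4,3.7,0],0],[[-1.4,3.7,0],0],[[-1.4,3.7,0],0],[[-1.4,3.7,0],0],[[-1.4,3.7,0],0],[[-1.4,3.7,0],0],[[-1.4,3.7,0],0],[[-1.4,3.7,0],0],[[-0.3,3.7,0],0],[[0,1.8,0],0],[[0,0,0],0],[[0,0,0],0],[[0,0,-2.5],0],[[0,0,-2.5],0],[[0,0,-2],0],[[0,0,0],0]]'; python3 -m pendant '[[[0,0,0],0],[[0,0,0],0]]'
```

```text
time_s: 19.83
ee_pos: [0.4705, 0.0442, 0.0457]
eef_rot: [-3.136, -0.0, 1.635]
force: [0.0, -0.1, -0.5]
grip_width: 0.0578
grip_force: 20.0
time_s: 20.0
ee_pos: [0.4731, 0.0447, 0.0501]
eef_rot: [3.14, 0.0, 1.636]
force: [0.4, 0.8, -0.4]
grip_width: 0.0571
grip_force: 20.0
```

```bash
python3 -m pendant '[[[0,0.05,-0.7],0],[[0,0,-0.5],0],[[0,0,-0.35],0],[[0,0,0],0],[[0,0,0],0]]';python3 -m pendant '[[[0,0,-0.15],0],[[0,0,0],0],[[0,0,0],0]]'
```

```text
time_s: 20.42
ee_pos: [0.4723, 0.0458, 0.0334]
eef_rot: [-3.141, -0.0, 1.637]
force: [-0.3, 0.2, 0.0]
grip_width: 0.0575
grip_force: 20.0
time_s: 20.67
ee_pos: [0.4726, 0.0458, 0.0321]
eef_rot: [3.141, 0.0, 1.637]
force: [-0.1, 0.2, 0.6]
grip_width: 0.0576
grip_force: 20.0
```

```bash
python3 -m pendant '[[[0,0,0],0],[[0,0,0],0],[[0,0,0],0],[[0,0,2],0],[[0,0,3],0],[[0,0,3],0],[[0,-2.8,0],0],[[0.4,-4,0],0],[[0.4,-4,0],0],[[0.4,-4,0],0],[[0.4,-4,0],0],[[0.4,-4,0],0],[[0.4,-4,0],0],[[0.4,-4,0],0],[[0.4,-4,0],0],[[0.5,-4,0],0],[[0.5,-4,0],0],[[0.7,-4,0],0],[[0.7,-4,0],0],[[0,0,0],0]]' 1; python3 - <<'E'
from meas import *
c=snap('top','t6.png')
L,hsv=lids(c)
for ce,s in L:
    if 60<s[4]<900 and 130<ce[1]<300: print(ce.round(1),s[4],onz(c,*ce,.04).round(4),onz(c,*ce,.048).round(4))
s=snap('side')
L,hsv=lids(s)
for ce,st in L:
    if 60<st[4]<900 and ce[1]>150: print('side',ce.round(1),st[4],onz(s,*ce,.04).round(4),onz(s,*ce,.048).round(4))
E
```

```text
time_s: 22.33
ee_pos: [0.5273, -0.468, 0.1101]
eef_rot: [-3.141, 0.0, 1.633]
force: [0.2, 1.1, -0.7]
grip_width: 0.0941
grip_force: 0.0
[321.9 144.2] 895 [ 0.8223 -0.1443  0.04  ] [ 0.8196 -0.1435  0.048 ]
[374.2 169.5] 264 [ 0.7284 -0.3246  0.04  ] [ 0.7262 -0.3228  0.048 ]
[268.9 243.3] 262 [0.475 0.045 0.04 ] [0.4741 0.0449 0.048 ]
[248.5 244.9] 253 [0.4703 0.1137 0.04  ] [0.4694 0.1132 0.048 ]
[218.6 247. ] 251 [0.4646 0.2146 0.04  ] [0.4637 0.2136 0.048 ]
[176.5 250.9] 437 [0.4529 0.3564 0.04  ] [0.4521 0.3547 0.048 ]
[197.7 248.5] 259 [0.4603 0.2851 0.04  ] [0.4595 0.2837 0.048 ]
side [429.3 150.9] 749 [1.2871 0.3918 0.04  ] [1.2801 0.3785 0.048 ]
side [388.8 153.9] 227 [1.1112 0.3957 0.04  ] [1.1055 0.3823 0.048 ]
side [411.9 158.3] 195 [1.1927 0.3449 0.04  ] [1.1864 0.3319 0.048 ]
side [473.2 165.8] 465 [1.4114 0.2464 0.04  ] [1.4035 0.2341 0.048 ]
side [520.2 171.9] 780 [1.5693 0.1725 0.04  ] [1.5603 0.1607 0.048 ]
side [422.2 173.2] 219 [1.1896 0.2267 0.04  ] [1.1833 0.2145 0.048 ]
side [490.4 184.2] 530 [1.4127 0.1083 0.04  ] [1.4048 0.097  0.048 ]
side [453.8 179. ] 178 [
[... 1480 characters left out ...]
 ] [ 1.2108 -0.3801  0.048 ]
side [483.  288.9] 457 [ 1.1147 -0.4166  0.04  ] [ 1.1089 -0.424   0.048 ]
side [462.6 283.5] 84 [ 1.0665 -0.3862  0.04  ] [ 1.0611 -0.3938  0.048 ]
side [531.1 310. ] 328 [ 1.2057 -0.5151  0.04  ] [ 1.1993 -0.5218  0.048 ]
side [555.5 317. ] 62 [ 1.2563 -0.5491  0.04  ] [ 1.2495 -0.5555  0.048 ]
side [288.  325.9] 316 [ 0.5243 -0.4655  0.04  ] [ 0.5229 -0.4726  0.048 ]
side [494.1 331. ] 115 [ 1.0667 -0.5706  0.04  ] [ 1.0613 -0.5769  0.048 ]
side [549.3 335. ] 71 [ 1.2026 -0.6049  0.04  ] [ 1.1962 -0.611   0.048 ]
side [510.7 355.8] 104 [ 1.0668 -0.6532  0.04  ] [ 1.0614 -0.6589  0.048 ]
side [553.4 358.2] 105 [ 1.1684 -0.6757  0.04  ] [ 1.1623 -0.6812  0.048 ]
```

```bash
python3 -m pendant '[[[-0.3,0.5,-2.5],0],[[0,0,-2.5],0],[[0,0,-2],0],[[0,0,-1.85],0],[[0,0,0],0],[[0,0,0],0]]' ; python3 -m pendant '[[[0,0,0],0],[[0,0,0],0],[[0,0,0],0],[[0,0,0],0],[[0,0,0],0],[[0,0,0],0]]' 0 20
```

```text
time_s: 22.93
ee_pos: [0.5254, -0.4559, 0.0236]
eef_rot: [-3.141, -0.001, 1.638]
force: [1.1, -0.0, 0.1]
grip_width: 0.094
grip_force: 0.0
time_s: 23.43
ee_pos: [0.5254, -0.4573, 0.0237]
eef_rot: [3.141, 0.0, 1.637]
force: [1.4, -0.2, 3.5]
grip_width: 0.0576
grip_force: 19.7
```

```bash
python3 -m pendant '[[[0,0,2],0],[[0,0,3.5],0],[[0,0,4],0],[[0,2,0],0],[[-0.5,3.8,0],0],[[-0.5,3.8,0],0],[[-0.5,3.8,0],0],[[-0.5,3.8,0],0],[[-0.5,3.8,0],0],[[-0.5,3.8,0],0],[[-0.5,3.8,0],0],[[-0.5,3.8,0],0],[[-0.4,3.8,0],0],[[-0.4,3.8,0],0],[[0,3.7,0],0],[[0,0,0],0],[[0,0,0],0],[[0,0,-2.5],0],[[0,0,-2.5],0],[[0,0,-2],0]]'; python3 -m pendant '[[[0,0,0],0],[[0,0,0],0],[[0,0,0],0]]'
```

```text
time_s: 25.1
ee_pos: [0.4772, -0.0212, 0.0472]
eef_rot: [-3.142, 0.0, 1.636]
force: [0.3, 0.6, -0.7]
grip_width: 0.0576
grip_force: 20.0
time_s: 25.35
ee_pos: [0.478, -0.0209, 0.0496]
eef_rot: [3.14, 0.0, 1.636]
force: [0.0, -0.0, -0.2]
grip_width: 0.0573
grip_force: 20.0
```

```bash
python3 -m pendant '[[[-0.05,0,-0.7],0],[[0,0,-0.5],0],[[0,0,-0.4],0],[[0,0,0],0],[[0,0,0],0]]';python3 -m pendant '[[[0,0,-0.15],0],[[0,0,0],0],[[0,0,0],0]]'
```

```text
time_s: 25.77
ee_pos: [0.4768, -0.0202, 0.0324]
eef_rot: [-3.141, -0.0, 1.637]
force: [-0.2, -0.6, -0.5]
grip_width: 0.0573
grip_force: 20.0
time_s: 26.02
ee_pos: [0.4771, -0.0202, 0.0315]
eef_rot: [3.141, 0.0, 1.637]
force: [-2.2, -0.6, 5.0]
grip_width: 0.0575
grip_force: 20.0
```

```bash
python3 -m pendant '[[[0,0,0],0],[[0,0,0],0],[[0,0,0],0],[[0,0,2],0],[[0,0,3],0],[[0,0,4],0],[[0,0,3],0],[[0,-3,0],0.1],[[0,-3,0],0.1],[[0,-3,0],0.1],[[0,-3,0],0.1],[[0,-3,0],0.1],[[0,-3,0],0.1],[[0,0,0],0]]' 1; python3 - <<'E'
from meas import *
c=snap('top','t7.png');cv2.imwrite('pics/crop7.png',cv2.resize(c['color'][180:280,155:315,::-1],None,fx=5,fy=5,interpolation=cv2.INTER_CUBIC))
L,hsv=lids(c)
for ce,s in L:
    if 60<s[4]<900 and 130<ce[1]<300: print(ce.round(1),s[4],onz(c,*ce,.048).round(4))
E
```

```text
time_s: 27.18
ee_pos: [0.4765, -0.2041, 0.1508]
eef_rot: [-3.141, 0.001, 2.242]
force: [-0.0, 1.0, -0.5]
grip_width: 0.0938
grip_force: 0.0
[322.3 143.3] 828 [ 0.8229 -0.1453  0.048 ]
[373.9 169. ] 241 [ 0.7282 -0.3216  0.048 ]
[289.9 241.5] 255 [ 0.4792 -0.0255  0.048 ]
[268.9 243.3] 253 [0.4742 0.0451 0.048 ]
[248.5 244.9] 251 [0.4696 0.1132 0.048 ]
[218.6 246.9] 249 [0.4639 0.2136 0.048 ]
[176.5 250.8] 436 [0.4523 0.3547 0.048 ]
[197.7 248.5] 254 [0.4594 0.2836 0.048 ]
```

View pics/crop7.png

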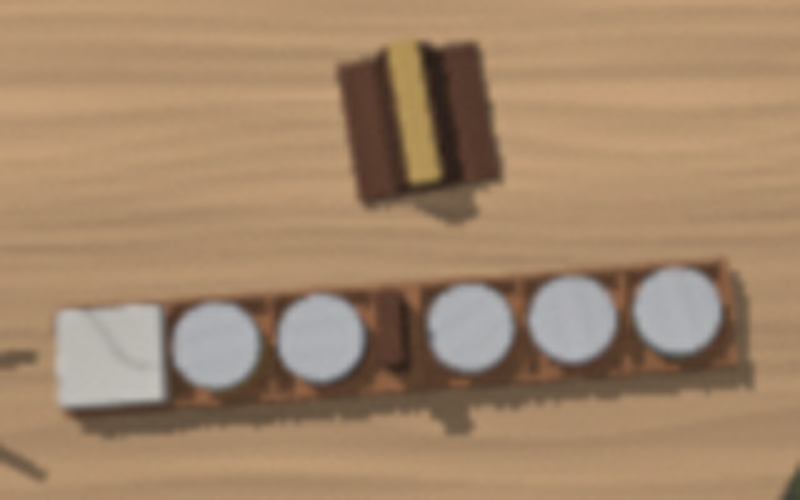

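All five jars are in their pockets (lids at crop 216,346; 321,338; 470,328; 573,319; 678,311), and the handle is at (391,330). Next I'll grip the handle.

```bash
python3 -m pendant '[[[0,2,0],0.12],[[-0.1,3.7,0],0.12],[[-0.1,3.7,0],0.12],[[-0.2,3.7,0],0.12],[[-0.2,3.7,0],0.12],[[-0.2,3.7,0],0.12],[[-0.2,3.7,0],0.12],[[-0.2,3.7,0],0.126],[[0,3.7,0],0],[[0,3.7,0],0],[[0,1.2,0],0],[[0,0,0],0],[[0,0,0],0]]'; python3 -m pendant '[[[0,2,0],0.12],[[-0.1,3.7,0],0.12],[[-0.1,3.7,0],0.12],[[-0.2,3.7,0],0.12],[[-0.2,3.7,0],0.12],[[-0.2,3.7,0],0.12],[[-0.2,3.7,0],0.12],[[-0.2,3.7,0],0.124],[[0,3.7,0],0],[[0,3.7,0],0],[[0,1.2,0],0],[[0,0,0],0],[[0,0,0],0]]'
```

```text
time_s: 28.32
ee_pos: [0.4644, 0.1651, 0.1508]
eef_rot: [-3.141, -0.0, -3.081]
force: [-0.8, -0.1, -0.5]
grip_width: 0.0937
grip_force: 0.0out of range; nothing moved
```

```bash
python3 -m pendant '[[[0,-0.1,-2.5],0],[[0,0,-2.5],0],[[0,0,-2.5],0],[[0,0,-2.2],0],[[0,0,0],0],[[0,0,0],0]]'; python3 -m pendant '[[[0,0,0],0],[[0,0,0],0],[[0,0,0],0],[[0,0,0],0],[[0,0,0],0],[[0,0,0],0],[[0,0,0],0],[[0,0,0],0],[[0,0,0],0],[[0,0,0],0],[[0,0,0],0],[[0,0,0],0]]' 0 45; python3 - <<'E'
from h import *
o=ctrl.get_obs();print(o['force'],o['moment'])
E
```

```text
time_s: 28.82
ee_pos: [0.4646, 0.1627, 0.0539]
eef_rot: [-3.141, -0.002, -3.084]
force: [0.2, -0.9, 0.2]
grip_width: 0.094
grip_force: 0.0
time_s: 29.82
ee_pos: [0.4648, 0.1639, 0.0539]
eef_rot: [3.141, -0.0, -3.082]
force: [-1.1, 0.0, 0.4]
grip_width: 0.0177
grip_force: 44.7
[-1.13298985  0.01335906  0.43217452] [-0.13337382 -0.13408745  0.11054231]
```

```bash
python3 -m pendant '[[[0,0,0.3],0],[[0,0,0.6],0],[[0,0,1],0],[[0,0,1],0],[[0,0,0],0],[[0,0,0],0],[[0,0,0],0]]'; cat > mom.py <<'E'
from h import *
o=ctrl.get_obs();print('t',o['time_s'],'F',o['force'].round(2),'M',o['moment'].round(3),'rpy',o['eef_rot'].round(3),o['ee_pos'].round(4))
E
for i in 1 2 3 4 5; do python3 mom.py; python3 -m pendant '[[[0,0,0],0],[[0,0,0],0]]' >/dev/null; done; python3 mom.py
```

```text
time_s: 30.4
ee_pos: [0.4647, 0.1638, 0.0829]
eef_rot: [-3.142, -0.0, -3.082]
force: [-0.5, 0.8, -8.6]
grip_width: 0.0179
grip_force: 45.0
t 30.4 F [-0.52  0.82 -8.61] M [-0.332 -0.11   0.046] rpy [-3.142 -0.    -3.082] [0.4647 0.1638 0.0829]
t 30.5667 F [-0.32 -0.4  -7.48] M [-0.344 -0.18  -0.046] rpy [-3.141e+00 -1.000e-03 -3.082e+00] [0.4646 0.1637 0.0826]
t 30.7333 F [-0.66 -0.17 -7.37] M [-0.276 -0.135 -0.059] rpy [-3.142 -0.    -3.082] [0.4648 0.1638 0.0827]
t 30.9 F [-0.43  0.   -7.41] M [-0.276 -0.154  0.011] rpy [ 3.142 -0.    -3.082] [0.4648 0.1638 0.0829]
t 31.0667 F [-0.35  1.02 -7.26] M [-0.258 -0.14  -0.009] rpy [-3.142 -0.    -3.082] [0.4648 0.1638 0.0829]
t 31.2333 F [ 0.17 -0.6  -7.02] M [-0.323 -0.153 -0.028] rpy [-3.142  0.    -3.082] [0.4649 0.1638 0.083 ]
```

```bash
python3 -m pendant '[[[0,0,-1],0],[[0,0,-1],0],[[0,0,-0.6],0],[[0,0,-0.2],0],[[0,0,-0.1],0],[[0,0,0],0],[[0,0,0],0]]'; python3 -m pendant '[[[0,0,0],0],[[0,0,0],0],[[0,0,0],0],[[0,0,0],0],[[0,0,0],0],[[0,0,0],0],[[0,0,0.5],0],[[0,0,0],0],[[0,0,0],0]]' 1;
for i in 1 2 3 4 5 6; do python3 mom.py; python3 -m pendant '[[[0,0,0],0],[[0,0,0],0]]' >/dev/null; done
```

```text
time_s: 31.82
ee_pos: [0.4645, 0.1637, 0.054]
eef_rot: [-3.141, -0.001, -3.082]
force: [-5.8, -3.6, 3.8]
grip_width: 0.0179
grip_force: 45.0
time_s: 32.57
ee_pos: [0.4651, 0.1639, 0.0593]
eef_rot: [3.141, 0.001, -3.082]
force: [0.6, 0.6, -0.5]
grip_width: 0.0744
grip_force: 0.0
t 32.5667 F [ 0.58  0.59 -0.53] M [ 0.065 -0.147  0.031] rpy [ 3.141e+00  1.000e-03 -3.082e+00] [0.4651 0.1639 0.0593]
t 32.7333 F [ 0.3  -0.24 -0.23] M [ 0.042 -0.157 -0.006] rpy [ 3.142 -0.    -3.082] [0.4648 0.1638 0.0589]
t 32.9 F [-0.59  0.78  0.02] M [ 0.041 -0.118  0.04 ] rpy [ 3.142 -0.    -3.082] [0.4648 0.1638 0.0589]
t 33.0667 F [-0.22 -0.78 -0.2 ] M [ 0.067 -0.183 -0.003] rpy [-3.142 -0.    -3.082] [0.4649 0.1638 0.0589]
t 33.2333 F [-0.2  -0.28  0.11] M [ 0.093 -0.193  0.024] rpy [-3.142 -0.    -3.082] [0.4648 0.1638 0.0589]
t 33.4 F [-0.35  0.49 -0.29] M [ 0.088 -0.129  0.07 ] rpy [-3.142  0.    -3.082] [0.4649 0.1638 0.0589]
```

```bash
python3 -m pendant '[[[0,0,-0.5],0],[[0,0,0],0],[[0,0,0],0],[[0,0,0],0],[[0,0,0],0],[[0,0,0],0],[[0,0,0],0],[[0,0,0],0],[[0,0,0],0],[[0,0,0],0]]' 0 50; python3 -m pendant '[[[0,0,0.3],0],[[0,0,0.7],0],[[0,0,1],0],[[0,0,1],0],[[0,0,1],0],[[0,0,1],0],[[0,0,1],0],[[0,0,1],0],[[0,0,0],0],[[0,0,0],0],[[0,0,0],0],[[0,0,0],0]]';for i in 1 2 3 4 5 6 7 8; do python3 mom.py; python3 -m pendant '[[[0,0,0],0]]' >/dev/null; done;
```

```text
time_s: 34.4
ee_pos: [0.4649, 0.1638, 0.0539]
eef_rot: [-3.142, -0.0, -3.082]
force: [0.4, -0.1, -0.9]
grip_width: 0.0309
grip_force: 0.0
time_s: 35.4
ee_pos: [0.4645, 0.1637, 0.1233]
eef_rot: [-3.141, -0.001, -3.082]
force: [0.6, 0.5, -7.5]
grip_width: 0.0177
grip_force: 50.0
t 35.4 F [ 0.62  0.47 -7.49] M [-0.292 -0.184 -0.06 ] rpy [-3.141e+00 -1.000e-03 -3.082e+00] [0.4645 0.1637 0.1233]
t 35.4833 F [-0.09  0.39 -7.41] M [-0.267 -0.213  0.017] rpy [-3.141e+00 -1.000e-03 -3.082e+00] [0.4646 0.1637 0.1234]
t 35.5667 F [ 0.24  0.56 -8.41] M [-0.29  -0.12   0.055] rpy [-3.141e+00 -1.000e-03 -3.082e+00] [0.4647 0.1638 0.1235]
t 35.65 F [ 0.15 -0.37 -7.31] M [-0.299 -0.189 -0.011] rpy [-3.141 -0.    -3.082] [0.4648 0.1638 0.1237]
t 35.7333 F [ 0.21 -1.08 -7.54] M [-0.305 -0.138 -0.021] rpy [-3.142 -0.    -3.082] [0.4648 0.1638 0.1238]
t 35.8167 F [ 0.01 -0.07 -8.68] M [-0.296 -0.198 -0.044] rpy [-3.142 -0.    -3.082] [0.4649 0.1638 0.1239]
t 35.9 F [-0.48 -0.22 -7.46] M [-0.322 -0.174  0.037] rpy [-3.142 -0.    -3.082] [0.4649 0.1638 0.1239]
t 35.9833 F [ 0.54  0.48 -7.35] M [-0.32  -0.191  0.03 ] rpy [ 3.142  0.    -3.082] [0.4649 0.1638 0.124 ]
```

```bash
python3 -m pendant '[[[0,0,1.5],0],[[1,-0.4,0],0.02],[[2,-0.8,0],0.02],[[2.5,-1,0],0.02],[[2.5,-1,0],0.02],[[2.5,-0.9,0],0.02],[[2.5,-1,0],0],[[2,-0.7,0],0],[[1,-0.3,0],0],[[0,0,0],0],[[0,0,0],0],[[0,0,0],0],[[0,0,0],0]]'; python3 mom.py; python3 - <<'E'
from meas import *
c=snap('top','t8.png');s=snap('side','s8.png')
a=cv2.resize(c['color'][150:280,150:350,::-1],(800,520),interpolation=cv2.INTER_CUBIC)
b=cv2.resize(s['color'][140:270,180:380,::-1],(800,520),interpolation=cv2.INTER_CUBIC)
cv2.imwrite('pics/a8.png',a);cv2.imwrite('pics/b8.png',b)
E
```

```text
time_s: 37.15
ee_pos: [0.6243, 0.1032, 0.139]
eef_rot: [3.142, -0.0, -2.982]
force: [0.2, 0.1, -7.1]
grip_width: 0.0181
grip_force: 50.0
t 37.15 F [ 0.19  0.09 -7.06] M [-0.311 -0.189 -0.024] rpy [ 3.142 -0.    -2.982] [0.6243 0.1032 0.139 ]
```

View pics/a8.png

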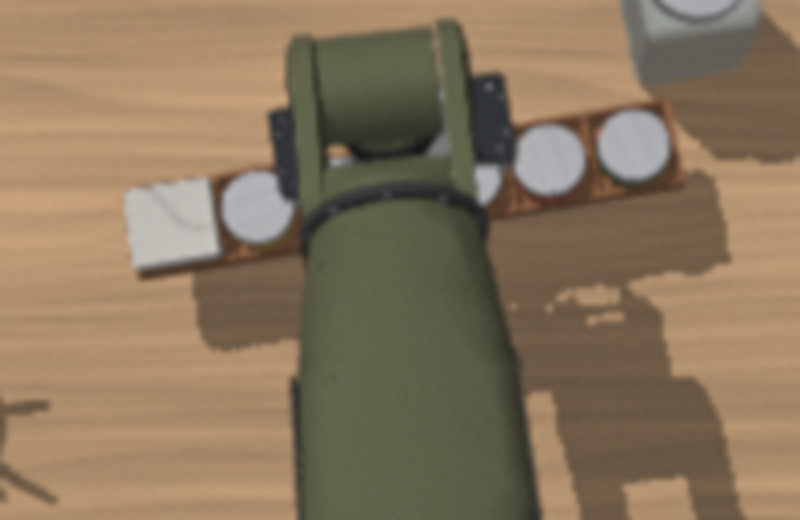

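View pics/b8.png

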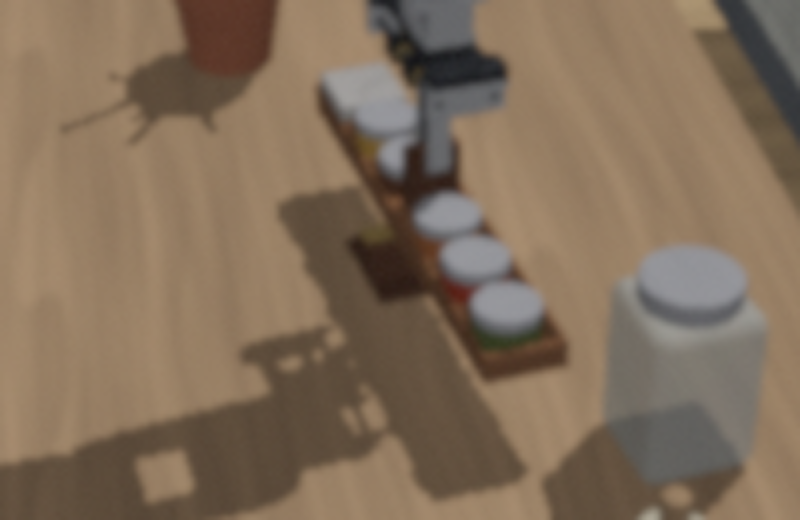

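The caddy hangs level with all jars in, aligned across the ridge, with about 3 cm of clearance to the canister. I'll lower it by feel.

```bash
python3 -m pendant '[[[0,0,-0.8],0],[[0,0,-0.8],0],[[0,0,-0.6],0],[[0,0,0],0],[[0,0,0],0]]'>/dev/null; python3 mom.py
for i in 1 2 3; do python3 -m pendant '[[[0,0,-0.25],0],[[0,0,0],0],[[0,0,0],0]]'>/dev/null; python3 mom.py;done
```

```text
t 37.6667 F [ 0.34 -0.62 -7.01] M [-0.262 -0.23  -0.091] rpy [ 3.142e+00 -1.000e-03 -2.982e+00] [0.6245 0.1028 0.1162]
t 37.9167 F [-0.34 -0.2  -8.09] M [-0.33  -0.174 -0.004] rpy [ 3.142  0.    -2.982] [0.6249 0.1028 0.1145]
t 38.1667 F [-0.7   0.33 -7.43] M [-0.27  -0.2    0.064] rpy [ 3.142 -0.    -2.982] [0.6248 0.1028 0.1118]
t 38.4167 F [-0.01 -0.26 -8.38] M [-0.24  -0.229  0.041] rpy [ 3.142 -0.    -2.982] [0.6249 0.1028 0.1094]
```

```bash
for i in 1 2 3 ; do python3 -m pendant '[[[0,0,-0.15],0],[[0,0,0],0],[[0,0,0],0]]'>/dev/null; python3 mom.py;done
```

```text
t 38.6667 F [-3.05 -3.59  6.36] M [-0.529  0.691  0.096] rpy [-3.141e+00  1.000e-03 -2.982e+00] [0.6252 0.1026 0.1091]
t 38.9167 F [-7.15 -5.27 15.83] M [-0.675  1.672  0.176] rpy [-3.141e+00  3.000e-03 -2.983e+00] [0.6255 0.1024 0.109 ]
t 39.1667 F [-9.52 -8.09 24.87] M [-1.025  2.07   0.176] rpy [-3.141  0.004 -2.983] [0.6259 0.1021 0.1086]
```

```bash
python3 -m pendant '[[[0,0,0.35],0],[[0,0,0],0],[[0,0,0],0]]'; python3 mom.py; python3 -m pendant '[[[0,0,0],0],[[0,0,0],0],[[0,0,0],0],[[0,0,0],0],[[0,0,0],0]]' 0.24; python3 mom.py;  python3 -m pendant '[[[0,0,0],0],[[0,0,0],0],[[0,0,0],0],[[0,0,0],0],[[0,0,0],0],[[0,0,0],0]]'; python3 mom.py; python3 - <<'E'
from h import *
c=snap('top','t9.png');s=snap('side','s9.png')
cv2.imwrite('pics/b9.png',cv2.resize(s['color'][140:270,180:380,::-1],(800,520),interpolation=cv2.INTER_CUBIC))
E
```

```text
time_s: 39.42
ee_pos: [0.6252, 0.1027, 0.1089]
eef_rot: [-3.141, 0.001, -2.982]
force: [-1.0, -3.8, 5.1]
grip_width: 0.0175
grip_force: 50.0
t 39.4167 F [-1.04 -3.85  5.07] M [-0.63   0.205  0.056] rpy [-3.141e+00  1.000e-03 -2.982e+00] [0.6252 0.1027 0.1089]
time_s: 39.83
ee_pos: [0.6248, 0.103, 0.1083]
eef_rot: [3.141, -0.0, -2.982]
force: [-0.0, -0.4, 0.9]
grip_width: 0.0228
grip_force: 0.0
t 39.8333 F [-0.01 -0.36  0.92] M [ 0.047 -0.149 -0.033] rpy [ 3.141 -0.    -2.982] [0.6248 0.103  0.1083]
time_s: 40.33
ee_pos: [0.6249, 0.1028, 0.1085]
eef_rot: [-3.142, 0.0, -2.982]
force: [0.7, 0.4, 0.3]
grip_width: 0.0224
grip_force: 0.0
t 40.3333 F [0.69 0.37 0.26] M [ 0.038 -0.117  0.014] rpy [-3.142  0.    -2.982] [0.6249 0.1028 0.1085]
```

View pics/b9.png

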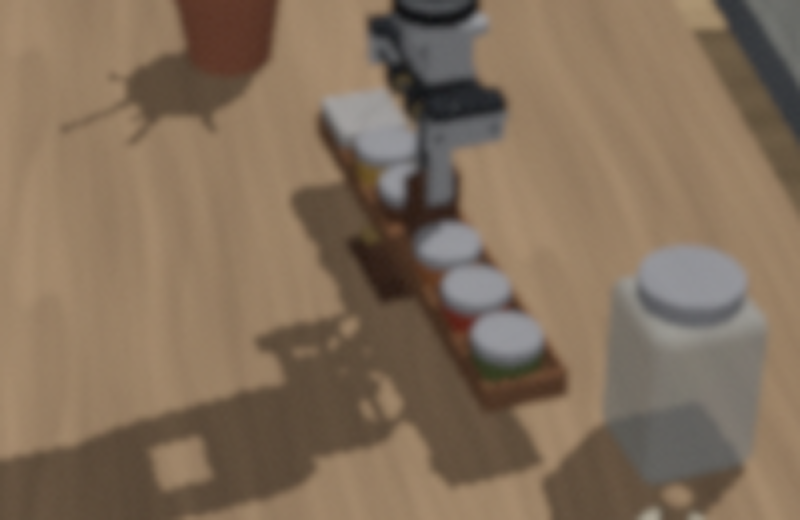

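The caddy is level on the ridge, and the fingers feel no load. I'll open wider and back off straight up.

```bash
python3 -m pendant '[[[0,0,0],0],[[0,0,0],0],[[0,0,0],0],[[0,0,0],0],[[0,0,0.5],0],[[0,0,1],0],[[0,0,2],0],[[0,0,3],0],[[0,0,3],0],[[0,0,3],0],[[0,0,0],0],[[-3,0,0],0],[[-4,0,0],0],[[-4,0,0],0],[[-4,0,0],0],[[0,0,0],0]]' 0.6; python3 -m pendant '[[[0,0,0],0],[[0,0,0],0],[[0,0,0],0],[[0,0,0],0],[[0,0,0],0],[[0,0,0],0]]';  python3 - <<'E'
from h import *
from meas import lids
c=snap('top','t10.png');s=snap('side','s10.png')
a=cv2.resize(c['color'][150:280,150:350,::-1],(800,520),interpolation=cv2.INTER_CUBIC)
b=cv2.resize(s['color'][140:270,180:380,::-1],(800,520),interpolation=cv2.INTER_CUBIC)
cv2.imwrite('pics/ab10.png',cv2.resize(np.vstack([a,b]),(460,600)))
L,_=lids(c)
P=[]
for ce,st in L:
    if 60<st[4]<900 and 130<ce[1]<300: print(ce.round(1),st[4],onz(c,*ce,.094).round(4))
E
```

```text
time_s: 41.77
ee_pos: [0.4693, 0.1028, 0.2336]
eef_rot: [3.141, -0.002, -2.982]
force: [0.2, 0.1, 1.2]
grip_width: 0.0561
grip_force: 0.0
time_s: 42.27
ee_pos: [0.4753, 0.1027, 0.2331]
eef_rot: [3.142, -0.001, -2.983]
force: [0.7, 0.9, 0.7]
grip_width: 0.0569
grip_force: 0.0
[322.4 143.1] 815 [ 0.808  -0.1406  0.094 ]
[373.6 168.7] 231 [ 0.7164 -0.3106  0.094 ]
[307.4 187.2] 247 [ 0.6548 -0.0857  0.094 ]
[286.6 191.1] 250 [ 0.6424 -0.0163  0.094 ]
[266.1 194.7] 254 [0.6309 0.0522 0.094 ]
[235.8 199.1] 243 [0.6172 0.1525 0.094 ]
[215.  202.6] 239 [0.6061 0.2215 0.094 ]
[194.  207.1] 431 [0.592  0.2906 0.094 ]
```

View pics/ab10.png

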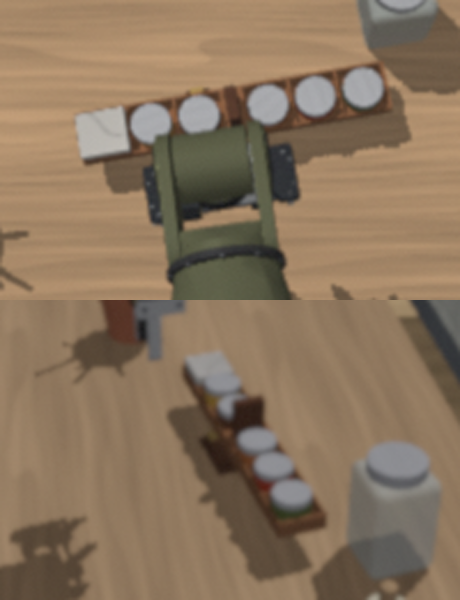

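All five jars are in, and the caddy is free, level, square across the ridge and centred along the ridge line.

```bash
python3 -c "
from station import ctrl
print(ctrl.hand_in())"
```

```text
the job is handed in; nothing more can be done
None
```

The job is handed in: all five jars stand in their own pockets, and the loaded caddy was level on the ridge alone, square across it and about midway along, with the robot clear of it.

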